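Run a cup of nuts through the spring-gate dispenser

ROBOT

A 6-joint arm with a two-finger parallel gripper is mounted at the origin on the work surface. World frame = base frame: x ahead of the robot, y to its left, z up, the work surface at z = 0. Lengths are in m, angles in rad, forces in N, time in s.
With the tool pointing down it reaches from about 0.325 to 0.9 m from the base axis. Payload 6.1 kg.
Tool frame: the origin (TCP) lies midway between the tips of the shut fingers; the grasp point (between the pads) lies 19 mm behind it; z points along the fingers, y is the line along which they close (so a half turn about z gives the same grasp; the last joint's range is limited). The gripper opens to 85 mm and grips with 20 to 120 N. Pads are 22 mm wide; open, the fingers measure 114 mm over their backs; the gripper's body (76 mm by 85 mm) begins 54 mm behind the grasp point. The pads swing forward as they close: fully open they stand 13 mm farther back than shut.
Start: joints at [1.01, 0.22, 1.526, -0, 1.395, -0.126], TCP at [0.263, 0.567, 0.231] pointing down, gripper open.
Joint ranges: [-2.98, 2.98], [-0.91, 2.08], [0.09, 2.57], [-1.24, 4.39], [0.2, 2.65], [-2.68, 2.68]. Speed limits (rad/s): [2.57, 2.57, 3.01, 3.14, 3.14, 3.14].

INTERFACE

Orientations are given as [roll, pitch, yaw] about the fixed x, y, z axes, in that order (R = Rz(yaw) Ry(pitch) Rx(roll)).
In Python, from plant import movep, move_l, set_joints, gripper_to, hold, inverse_kinematics, observe, get_image, get_calibration, Unreachable, job_done gives the robot as it stands. Calls block until the motion is done:
- movep(position, orientation): joint-space move of the TCP to a pose.
- move_l(position, feed=0.15, rotation=None, max_force=None): straight line of the TCP; rotation=None keeps the orientation; feed is the mean speed in m/s. With max_force (N) it stops when the force on the tool has changed by that much, and returns True; else False.
- set_joints(angles): joint-space move.
- gripper_to(opening, f_grip=None): finger opening in m; f_grip is the grip in N (None keeps the last); returns when the fingers have stopped.
- hold(seconds).
- inverse_kinematics(position, orientation): joint angles nearest the present ones, or None.
- observe(): the state.
- get_image(name): name is "scene" or "top"; returns (picture, depth): 480x640x3 uint8, red, green, blue; 480x640 float32, m along the optical axis (not along the pixel's ray), 0 where there is no reading.
- get_calibration(name): a dict with "intrinsics" (3x3 intrinsics, pixels), "dist_coeffs" ([k1, k2, p1, p2, k3] as OpenCV has them; the pictures are not rectified), "world_from_camera" (4x4, takes a point from camera to world coordinates). Camera axes: x right, y down, z forward; pixel columns grow to the right and rows downward; lengths in m; the calibration is good to about 2 mm. A picture is of the moment at which its call begins. get_calibration takes no time and is no camera call.
A pose or a line that the arm cannot do raises Unreachable and nothing moves.
- job_done(): hands the job in; it is judged then, once.
The state is a dict: "time_s": time; "q": joint angles; "joint_velocities": joint speeds; "joint_torque": joint torques, N m; "eef_pos": TCP position; "tcp_rot": TCP orientation; "ft_force": force on the tool from outside, world axes, zero at the start; "torque": the same for the moment, N m; "opening": finger opening in m; "grasp_force": force on a finger pad.
Only numpy, scipy, OpenCV 4.12 (cv2) and the standard library are available. Lean on these libraries where they do the work, as an engineer would, in place of code of your own. Each camera call takes 0.05 s, during which the arm holds its last target. There are 200 camera calls.

TASK

Pour all five nuts from the metal cup into the funnel of the nut dispenser while its gate is shut, and stand the empty cup upright on the counter again. Then pull the gate's upright tab out until it stands level with the two mark pins on the rails, so that the nuts drop into the bowl below, and finish while still holding the tab there against its spring. Leave the bowl where it is under the funnel and do not disturb the other things on the counter.

Things in the scene. Friction and masses are not known exactly. Their poses are not given: they have to be found in the camera images.
- cup: (all sizes here in mm) plain aluminium cup without a handle, 80 tall, open top, 70 across outside at the rim, tapering straight to 52 at the base, wall 3, floor 5 thick, about 85 to 170 g, holding five loose nuts (heaped up to about 68 above its base); origin at the centre of its underside, z up when upright. Not the wider mug with a handle
- dispenser: (mm) steel nut dispenser fixed to the counter: black base 160 x 160 x 8, four posts, steel funnel (mouth 114 inside, 120 outside, rim at height 165; narrowing to an upright neck 62 wide inside, height 98 to 126), below it a spring gate between two rails. Origin on the counter under the funnel's axis; z up; the gate is pulled out along -x. Rails: tops at height 100, 8 wide, at y = +-45, reaching to x = -210
- mouth (a point): centre of the funnel's mouth, at rim height 165, above the dispenser's origin
- gate: spring gate: flat plate under the funnel with an upright black tab at its outer end to hold it by. Tab 12 thick along the pull, 30 wide, 58 tall (height 96 to 154), open above. Origin at the tab's middle (height 125), axes as the dispenser's. Shut: x = -125 in the dispenser's frame, 59 clear between tab and funnel rim. Slides along the dispenser's -x, end stop 88 out
- mark (a point): the mark: point midway between two small square pins (8 x 8, tops at height 112) on the rails, at height 125; the tab's middle is to come here, 63 out from shut (x = -188 in the dispenser's frame). Not the end stop. The spring pulls the gate shut with 3.2 N when shut and 8.2 N at the mark (80 N/m), and shuts it once let go
- bowl: white ceramic bowl, 120 across the rim, 45 tall, standing loose on the dispenser's base plate (8 thick) under the funnel; origin at the centre of its underside
- nut0_center (a point): centre of nut 0, a brown round nut in its shell, 24 in diameter, 12 g
- nut1_center (a point): centre of nut 1, a brown round nut in its shell, 24 in diameter, 12 g
- nut2_center (a point): centre of nut 2, a brown round nut in its shell, 24 in diameter, 12 g
- nut3_center (a point): centre of nut 3, a brown round nut in its shell, 24 in diameter, 12 g
- nut4_center (a point): centre of nut 4, a brown round nut in its shell, 24 in diameter, 12 g
- mug: bystander: white mug with a handle, 80 across, 92 tall; origin under its centre
- jar: bystander: jar with a steel lid, 68 across, 100 tall; origin under its centre
- shaker: bystander: glass shaker, 44 across, 85 tall; origin under its centre
- spatula: bystander: spatula lying on the counter, along its x axis
- spoon: bystander: spoon lying on the counter, along its x axis
- pear: bystander: pear standing, 72 across, 85 tall; origin under its centre
Mind the look-alikes: they are no part of the job. What is shaped like the cup but pink is not meant.

How it is judged:
By the outcome, as a careful person would: the job done as asked, in the order asked, and still so for the second after the job is handed in, while the arm keeps its last pose, push and grip.
It also fails if it takes over 70 s, if anything falls off the work surface, if the arm or the gripper's body presses on something with over 40 N, if the wrist force passes 120 N, or if a joint passes its speed limit or range.

## Working session

There is one attempt and no reset: what is moved stays moved. The work goes in short steps, each a Python script; the robot and the scene stay as the last script left them, time stands still between calls to the robot, and variables do not carry over. Pictures are saved under pics/ and viewed, at most 10 in all, crops included, and the job is handed in when it is done.

```bash
mkdir -p pics; ls
python3 - <<'E'
from plant import *
import cv2,numpy as np
np.set_printoptions(precision=4,suppress=True)
for n in("scene","top"):
    p,d=get_image(n); cv2.imwrite(f"pics/{n}0.png",p[:,:,::-1]); np.savez(f"{n}0.npz",p=p,d=d)
    c=get_calibration(n); print(n,c)
print(observe())
E
```

```text
pics
scene {'intrinsics': array([[501.7481,   0.    , 317.5446],
       [  0.    , 501.7481, 246.1627],
       [  0.    ,   0.    ,   1.    ]]), 'dist_coeffs': array([0., 0., 0., 0., 0.]), 'world_from_camera': array([[-0.8404,  0.4466, -0.3071,  0.8838],
       [ 0.542 ,  0.6937, -0.4744,  0.4908],
       [ 0.0012, -0.5651, -0.825 ,  0.9142],
       [ 0.    ,  0.    ,  0.    ,  1.    ]])}
top {'intrinsics': array([[461.5337,   0.    , 314.7728],
       [  0.    , 461.5337, 238.2726],
       [  0.    ,   0.    ,   1.    ]]), 'dist_coeffs': array([-0.0598,  0.    ,  0.    ,  0.    ,  0.    ]), 'world_from_camera': array([[ 0.0143, -0.9987,  0.0499,  0.5284],
       [-0.9999, -0.0143,  0.0019,  0.024 ],
       [-0.0012, -0.0499, -0.9988,  1.1935],
       [ 0.    ,  0.    ,  0.    ,  1.    ]])}
{'time_s': 0.1, 'q': array([ 1.0099,  0.2212,  1.5275,  0.    ,  1.3947, -0.1261]), 'joint_velocities': array([ 0.0006, -0.0015, -0.0026, -0.0004, -0.0001, -0.0011]), 'joint_torque': array([  0.0019, -49.8242, -39.0549,  -0.0001,   0.0056,  -0.    ]), 'eef_pos': array([0.263 , 0.5664, 0.2303]), 'tcp_rot': array([-3.1399, -0.0002,  2.7069]), 'ft_force': array([-0.3537,  0.8397,  0.5194]), 'torque': array([ 0.0229, -0.0334, -0.0108]), 'grasp_force': 0.0, 'opening': 0.08526236491696361}
```

View pics/top0.png

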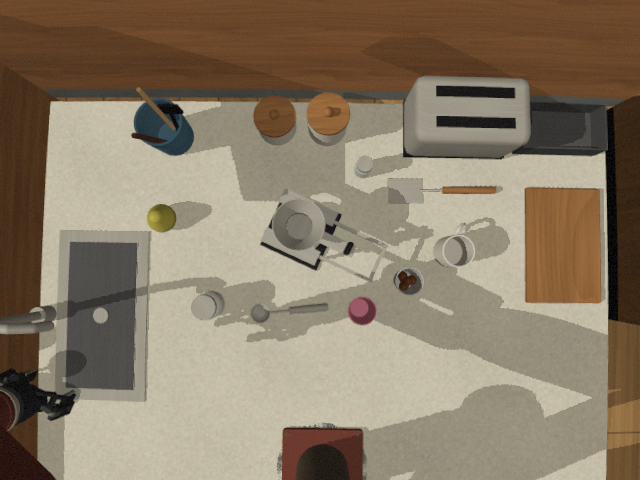

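View pics/scene0.png

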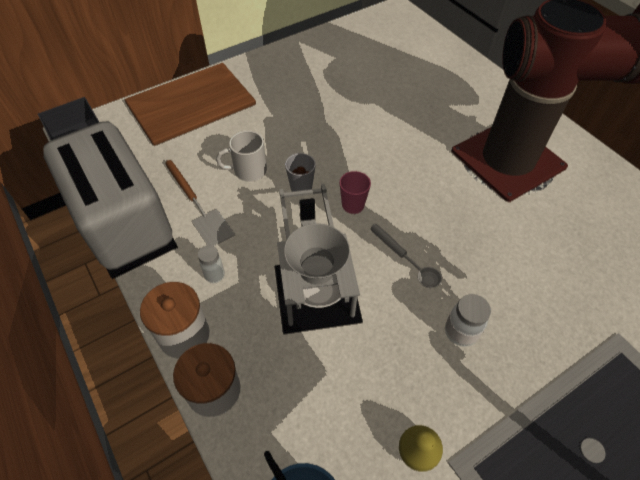

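The top view shows the funnel at about (299,224), the black tab at (348,248), the rails ending near (380,260), and the metal cup with nuts at (408,281). The mug is at (457,250) and the pink cup at (362,311). The scene view agrees: funnel (316,250), tab (307,210), cup (300,172). Next I'll measure these from depth and fitted circles.

```bash
cat > h.py <<'E'
from plant import *
import cv2,numpy as np
from scipy.optimize import least_squares
np.set_printoptions(precision=4,suppress=True)
def cloud(n,p,d):
    c=get_calibration(n);K=c["intrinsics"];T=c["world_from_camera"]
    v,u=np.mgrid[0:480,0:640]
    xy=cv2.undistortPoints(np.stack([u,v],-1).reshape(-1,1,2).astype(np.float64),K,c["dist_coeffs"]).reshape(480,640,2)
    P=np.concatenate([xy*d[...,None],d[...,None]],-1)
    W=P@T[:3,:3].T+T[:3,3]; W[d<=0]=np.nan
    return W
def ray(n,uv,z):
    c=get_calibration(n);T=c["world_from_camera"]
    xy=cv2.undistortPoints(np.array(uv,float).reshape(-1,1,2),c["intrinsics"],c["dist_coeffs"]).reshape(-1,2)
    D=np.c_[xy,np.ones(len(xy))]@T[:3,:3].T
    return T[:3,3]+D*((z-T[2,3])/D[:,2])[:,None]
def circ(xy):
    f=lambda a:np.hypot(*(xy-a[:2]).T)-a[2]
    return least_squares(f,[*np.median(xy,0),.04],loss="soft_l1",f_scale=.001).x
E
python3 - <<'E'
from h import *
for n in("top","scene"):
    z=np.load(n+"0.npz");W=cloud(n,z["p"],z["d"]).reshape(-1,3);I=z["p"].reshape(-1,3).astype(int)
    F0=ray("top",[[299,224]],.165)[0];C0=ray("top",[[408,281]],.08)[0];T0=ray("top",[[348,248]],.154)[0]
    near=lambda c,r:np.hypot(*(W[:,:2]-c[:2]).T)<r
    print(n,F0,C0,T0)
    m=near(F0,.08)&(W[:,2]>.159)&(W[:,2]<.172); print("funnel",m.sum(),circ(W[m,:2]),np.median(W[m,2]))
    m=near(C0,.05)&(W[:,2]>.074)&(W[:,2]<.09); print("cup",m.sum(),circ(W[m,:2]),np.median(W[m,2]))
    m=near(T0,.05)&(W[:,2]>.146)&(W[:,2]<.162); q=W[m]
    r=cv2.minAreaRect((q[:,:2]*1000).astype(np.float32)); print("tab",m.sum(),q.mean(0),r)
    m=near(T0,.15)&(W[:,2]>.09)&(W[:,2]<.12)&~near(F0,.075); q=W[m]
    r=cv2.minAreaRect((q[:,:2]*1000).astype(np.float32)); print("rails",m.sum(),r)
    # bystander heights near the cup
    m=near(C0,.14)&(W[:,2]>.03); print("near cup",m.sum())
    for nm,uv,h in(("mug",(457,250),.092),("pink",(362,311),.08)):
        c=ray("top",[uv],h)[0]; k=near(c,.055)&(W[:,2]>h-.007)&(W[:,2]<h+.012); print(nm,k.sum(),circ(W[k,:2]))
    if n=="top":
        cc=z["p"].copy(); cr=cc[170:330,250:490]; cv2.imwrite("pics/crop1.png",cv2.resize(cr,(792,528),interpolation=cv2.INTER_CUBIC)[:,:,::-1])
E
```

```text
top [0.6112 0.0617 0.165 ] [ 0.4841 -0.2001  0.08  ] [ 0.5594 -0.0492  0.154 ]
funnel 459 [0.6103 0.0641 0.0562] 0.1632744618036166
cup 135 [ 0.4836 -0.2021  0.0332] 0.0804639946291521
tab 68 [ 0.5592 -0.0496  0.1538] ((559.78955078125, -49.97772979736328), (11.125639915466309, 29.290090560913086), 64.04462432861328)
rails 909 ((558.658447265625, -45.89178466796875), (179.55763244628906, 137.64767456054688), 64.29183959960938)
near cup 1303
mug 216 [ 0.558  -0.3182  0.0374]
pink 129 [ 0.4114 -0.0886  0.0329]
scene [0.6112 0.0617 0.165 ] [ 0.4841 -0.2001  0.08  ] [ 0.5594 -0.0492  0.154 ]
funnel 587 [0.611  0.0662 0.0565] 0.16336489511616892
cup 183 [ 0.4849 -0.1998  0.0331] 0.07841653567019113
tab 97 [ 0.5609 -0.0465  0.1522] ((559.9288330078125, -48.06113052368164), (13.8727388381958, 28.479063034057617), 62.881507873535156)
rails 641 ((564.9522705078125, -58.999267578125), (163.44456481933594, 138.73171997070312), 72.36812591552734)
near cup 2249
mug 247 [ 0.5595 -0.3154  0.0378]
pink 206 [ 0.4125 -0.0867  0.033 ]
```

View pics/crop1.png

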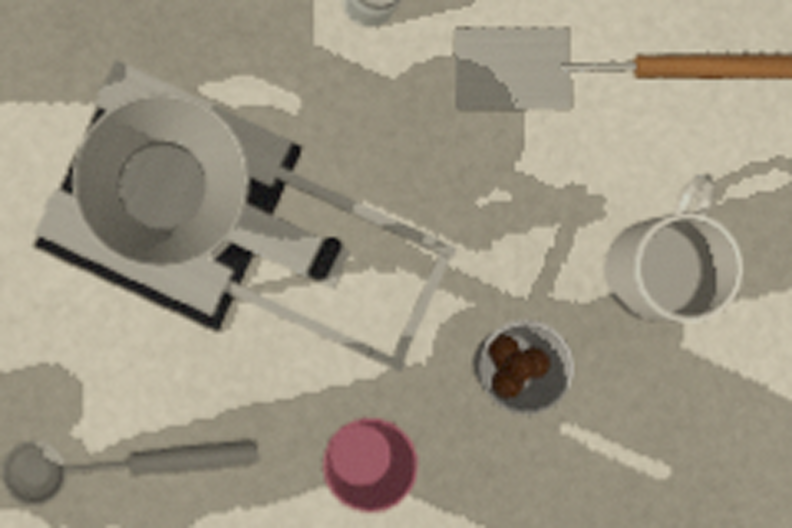

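The crop confirms three visible nuts in the metal cup at (523,367). The tab is shut at (324,257), and pale pins sit on the rails near their outer ends at (440,250) and (395,358). The pull azimuth is about -115°, and the cup is about 84 mm beyond the rail ends. Next I'll scan IK for a side grasp and a pour.

```bash
cat >> h.py <<'E'
from scipy.spatial.transform import Rotation as Rn
M=np.array([.6107,.065,.165]); CUP=np.array([.4842,-.201,0.])
def tool(phi,al,s):            # side grasp of an upright cup
    z=np.array([np.cos(al)*np.cos(phi),np.cos(al)*np.sin(phi),-np.sin(al)])
    y=s*np.array([-np.sin(phi),np.cos(phi),0]); return np.c_[np.cross(y,z),y,z]
def rpy(R): return Rn.from_matrix(R).as_euler("xyz")
GH=.045; GP=.019
def grasp(cup,phi,al,s,back=0.):
    R=tool(phi,al,s); return cup+[0,0,GH]+R[:,2]*(GP-back),R
def pour(lip,beta,dphi,th,al,s):   # lip point of the rim, tilted th towards azimuth beta
    p=np.array([np.cos(beta),np.sin(beta),0]); T=Rn.from_rotvec(th*np.cross([0,0,1],p)).as_matrix()
    o=lip-T@(p*.035+[0,0,.08]); R=T@tool(beta+dphi,al,s)
    return o+T@[0,0,GH]+R[:,2]*GP,R
PH=[(0,.27),(50,.26),(70,.23),(85,.215),(105,.2),(125,.2)]
def lip(z,beta,off=-.02): return np.array([M[0]+off*np.cos(beta),M[1]+off*np.sin(beta),z])
E
python3 - <<'E'
from h import *
r=np.radians;out=[]
for al in (20,30,40):
  for s in(1,-1):
    for phi in(-30,-15,0,15,30):
      g=inverse_kinematics(*(lambda a:(a[0],rpy(a[1])))(grasp(CUP,r(phi),r(al),s)))
      g2=inverse_kinematics(*(lambda a:(a[0],rpy(a[1])))(grasp(CUP,r(phi),r(al),s,.1)))
      if g is None or g2 is None: continue
      print("G",al,s,phi,np.array(g),np.array(g2))
    for b in range(-180,180,30):
      for d in(-90,-60,-120,90,60,120):
        Q=[]
        for th,z in PH:
          P,R=pour(lip(z,r(b)),r(b),r(d),r(th),r(al),s); q=inverse_kinematics(P,rpy(R))
          if q is None: break
          Q.append(q)
        if len(Q)==len(PH):
          Q=np.array(Q); out.append((np.abs(np.diff(Q,axis=0)).max(),al,s,b,d,Q))
out.sort(key=lambda a:a[0])
for o in out[:14]: print(*o[:5],o[5][0],o[5][-1])
E
```

```text
G 20 1 15 [-1.1828  0.4518  2.3139  1.5542  1.2008  1.9721] [-1.4762  0.3027  2.3947  1.2693  1.3267  2.0226]
G 20 1 30 [-1.1819  0.5342  2.1405  1.2919  1.3196  2.0494] [-1.4036  0.4435  2.155   1.0918  1.4471  2.0807]
G 20 -1 15 [-1.1828  0.4518  2.3139  1.5542  1.2008 -1.1695] [-1.4762  0.3027  2.3947  1.2693  1.3267 -1.119 ]
G 20 -1 30 [-1.1819  0.5342  2.1405  1.2919  1.3196 -1.0922] [-1.4036  0.4435  2.155   1.0918  1.4471 -1.0609]
G 30 1 15 [-1.1147  0.2908  2.338   1.4541  1.0266  2.1684] [-1.3791  0.0671  2.4301  1.187   1.199   2.2695]
G 30 1 30 [-1.1257  0.3948  2.1737  1.2075  1.1774  2.1961] [-1.3333  0.2557  2.1995  1.0238  1.3368  2.246 ]
G 30 -1 15 [-1.1147  0.2908  2.338   1.4541  1.0266 -0.9732] [-1.3791  0.0671  2.4301  1.187   1.199  -0.8721]
G 30 -1 30 [-1.1257  0.3948  2.1737  1.2075  1.1774 -0.9455] [-1.3333  0.2557  2.1995  1.0238  1.3368 -0.8956]
G 40 1 15 [-1.0268  0.1674  2.3304  1.2863  0.8735  2.4219] [-1.2493 -0.1062  2.4188  1.0457  1.0837  2.5548]
G 40 1 30 [-1.0496  0.2787  2.1848  1.0848  1.0478  2.3805] [-1.2348  0.0989  2.2146  0.9225  1.2351  2.44
[... 1369 characters left out ...]
 1.129   0.7517 -0.9946  2.4971 -0.1482]
0.5697456929937754 20 1 -90 -60 [ 0.213   1.1327  0.6057 -0.5333  2.5413  1.0082] [-0.1818  1.0515  0.81    0.7311  2.5114 -0.0542]
0.5801561647391509 30 1 -90 -60 [ 0.205   1.0101  0.7179 -0.4109  2.395   1.0978] [-0.2255  1.054   0.8815  0.8989  2.4916  0.0427]
0.5857469536332198 30 -1 -60 90 [-0.2962 -0.277   2.361   1.345   0.707  -0.1983] [-0.531   0.5614  2.059   1.7817  1.7857  1.0782]
0.5877248699276101 40 -1 90 60 [-0.2293  0.8046  0.9641  0.2794  2.2048 -1.21  ] [ 0.2286  1.1304  0.8272 -1.1519  2.4587 -0.2303]
0.5996212266555028 30 -1 -30 120 [-0.4431  0.3231  1.7485  0.9031  1.6565 -0.6511] [-0.4341  0.9229  1.7522  1.8337  2.2332  0.9921]
```

Run:
```python
from h import *
r=np.radians;out=[]
for al in (15,20,30,40):
  for s in(1,-1):
    for az in range(-60,121,15):
      for d in(-75,-60,-45,75,60,45):
        b=az-d;Q=[];h=1
        for th,z in PH:
          P,R=pour(lip(z,r(b)),r(b),r(d),r(th),r(al),s); q=inverse_kinematics(P,rpy(R))
          if q is None: break
          Q.append(q); h=min(h,P[2]-.019*R[2,2]-.06*R[2,2]-.045)
        if len(Q)>=len(PH):
          Q=np.array(Q); out.append((np.abs(np.diff(Q,axis=0)).max(),al,s,az,d,h,Q))
out.sort(key=lambda a:a[0]); print(len(out))
for o in out[:25]: print("%.2f"%o[0],*o[1:5],"%.3f"%o[5],o[6][0],o[6][-1])
```

```text
Traceback (most recent call last):
ValueError: time passes only in moves, steps and waits
```

Run:
```python
from h import *
r=np.radians
movep([.35,.3,.42],observe()["tcp_rot"]); print(observe()["q"])
P,R=grasp(CUP+[0,0,.25],r(30),r(25),-1,.12); print(inverse_kinematics(P,rpy(R)))
for az in(30,60,90):
  for al in (20,30):
   for d in(-60,60):
    for s in(-1,1):
      b=az-d;Q=[]
      for th,z in PH[::5]:
        P,R=pour(lip(z,r(b)),r(b),r(d),r(th),r(al),s); q=inverse_kinematics(P,rpy(R))
        Q.append(None if q is None else np.array(q))
      print(az,al,d,s,*Q)
```

```text
[ 0.5388 -0.2287  1.6297 -0.0004  1.7436 -0.598 ]
[-1.4132 -0.1995  2.1177  1.0304  1.7326 -0.4743]
30 20 -60 -1 [-0.5793 -0.0646  2.3003  1.5616  0.995  -0.5781] None
30 20 -60 1 [-0.5793 -0.0646  2.3003  1.5616  0.995   2.5635] None
30 20 60 -1 [-0.4337 -0.2704  2.4713  1.6259  0.878  -0.5384] [-0.4819  0.5655  1.6004  1.0815  1.8975  1.603 ]
30 20 60 1 [-0.4337 -0.2704  2.4713  1.6259  0.878   2.6032] [-0.4819  0.5655  1.6004  1.0815  1.8975 -1.5386]
30 30 -60 -1 [-0.5256 -0.1352  2.2459  1.3017  0.8929 -0.3018] None
30 30 -60 1 None None
30 30 60 -1 [-0.374  -0.3373  2.4048  1.3078  0.7771 -0.199 ] [-0.4546  0.6948  1.4871  1.1014  2.0446  1.6012]
30 30 60 1 None [-0.4546  0.6948  1.4871  1.1014  2.0446 -1.5403]
60 20 -60 -1 [-0.5981  0.3067  1.8839  1.2427  1.4286 -0.6093] [-0.0527 -0.1287  2.448   3.1744  0.5589  2.3536]
60 20 -60 1 [-0.5981  0.3067  1.8839  1.2427  1.4286  2.5323] [-0.0527 -0.1287  2.448   3.1744  0.5589 -0.788 ]
60 20 60 -1 [-0.614   0.1056  2.1264  1.2394  1.4272 -0.6532] [-0.3491  0.8259  1.1875  0.8457  2.262   1.5232]
60 20 60 1 [-0.614   0.1056  2.1264  
[... 531 characters left out ...]
0.4854  0.6296  1.4249  1.0233  1.8019 -0.6361] None
90 20 -60 1 [-0.4854  0.6296  1.4249  1.0233  1.8019  2.5055] [-0.4483 -0.0072  2.3358  1.9215  0.9615  0.0043]
90 20 60 -1 [-0.5575  0.4542  1.6833  0.9624  1.8088 -0.7426] [-0.1884  1.0444  0.8221  0.5126  2.59    1.2616]
90 20 60 1 [-0.5575  0.4542  1.6833  0.9624  1.8088  2.399 ] [-0.1884  1.0444  0.8221  0.5126  2.59   -1.88  ]
90 30 -60 -1 [-0.4558  0.5497  1.4378  0.9044  1.7175 -0.5917] None
90 30 -60 1 [-0.4558  0.5497  1.4378  0.9044  1.7175  2.5499] [-0.3797  0.0461  2.3938  2.2616  0.9984 -0.2577]
90 30 60 -1 [-0.5249  0.363   1.6965  0.86    1.7197 -0.6878] None
90 30 60 1 [-0.5249  0.363   1.6965  0.86    1.7197  2.4538] None
```

```bash
sed -i 's/^GH=.*/GH=.055; GP=.022/' h.py
cat >> h.py <<'E'
r=np.radians
def snap(name,box=None,f=1):
    p,d=get_image(name.split("_")[0]); 
    if box: p=p[box[1]:box[3],box[0]:box[2]]
    cv2.imwrite(f"pics/{name}.png",cv2.resize(p,None,fx=f,fy=f,interpolation=cv2.INTER_CUBIC)[:,:,::-1])
def st(): o=observe(); print("t%.2f"%o["time_s"],o["eef_pos"],o["q"],o["ft_force"],"op %.4f gf %.1f"%(o["opening"],o["grasp_force"]))
AZ,AL=r(40),r(18)
E
python3 - <<'E'
from h import *
P,R=grasp(CUP+[0,0,.2],AZ,AL,-1,.12); movep(P,rpy(R)); st()
P,R=grasp(CUP,AZ,AL,-1,.12); move_l(P,feed=.2); st()
P,R=grasp(CUP,AZ,AL,-1); print(move_l(P,feed=.08,max_force=12)); st()
snap("scene_1",(180,80,440,300),3)
E
```

```text
t3.50 [ 0.4133 -0.2602  0.2854] [-1.3788  0.12    2.0009  1.0241  1.8055 -0.6989] [0.638  0.5231 0.9628] op 0.0853 gf 0.0
t4.65 [ 0.413  -0.2612  0.0859] [-1.3803  0.5396  1.9778  0.9813  1.59   -1.0359] [ 0.1011  0.2116 -0.0324] op 0.0854 gf 0.0
False
t6.30 [ 0.5002 -0.188   0.0483] [-1.1594  0.5981  2.0165  1.1693  1.4382 -1.0628] [0.0656 0.2686 0.9442] op 0.0854 gf 0.0
```

View pics/scene_1.png

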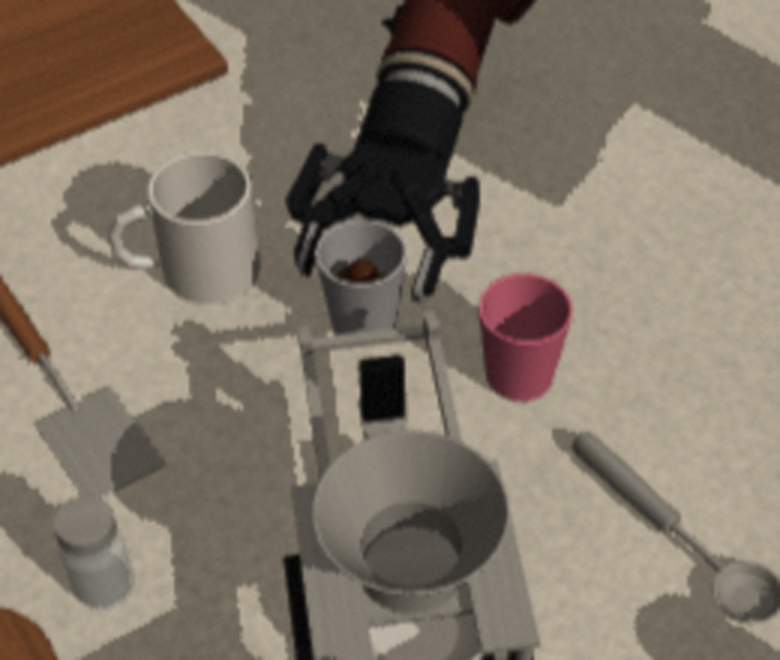

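The fingers stand open on both sides of the metal cup at (362,260), clear of the mug, the pink cup and the rail ends. I'll close and lift.

Run:
```python
from h import *
gripper_to(.05,f_grip=45); st()
P,R=grasp(CUP+[0,0,.04],AZ,AL,-1); move_l(P,feed=.06); st()
P,R=grasp(CUP+[0,0,.24],AZ,AL,-1); move_l(P,feed=.15); st()
snap("scene_2",(180,50,440,270),3)
b=0;d=r(60)
for th,z in PH:
    P,R=pour(lip(z,b),b,d,r(th),AL,-1); q=inverse_kinematics(P,rpy(R)); print(th,P,np.array(q) if q is not None else None, "handz",-R[2,2])
```

```text
t6.68 [ 0.5003 -0.1881  0.0486] [-1.1592  0.5978  2.0163  1.1696  1.4387 -1.0627] [-1.9447 -1.531   3.112 ] op 0.0640 gf 48.2
t7.50 [ 0.5002 -0.1875  0.0881] [-1.1588  0.4959  2.046   1.1611  1.4667 -0.9952] [ 0.3735  0.6304 -1.737 ] op 0.0641 gf 49.1
t8.98 [ 0.5    -0.1872  0.2873] [-1.1588  0.055   2.0675  1.1539  1.6381 -0.6096] [-0.8537  0.1406 -2.037 ] op 0.0641 gf 49.1
0 [0.5662 0.0831 0.2382] [-0.6157  0.1082  2.1268  1.2667  1.4488 -0.6602] handz 0.3090169943749474
50 [0.5506 0.0831 0.2584] [-0.4893  0.1858  1.8011  0.8653  1.6418  0.3629] handz 0.5629080748667893
70 [0.5524 0.0831 0.2422] [-0.438   0.3508  1.6396  0.7837  1.7717  0.6666] handz 0.5525404318626413
85 [0.5569 0.0831 0.2367] [-0.4057  0.4821  1.5103  0.7568  1.8913  0.8913] handz 0.5006513352258163
105 [0.5663 0.0831 0.2319] [-0.3725  0.6623  1.3409  0.7687  2.0598  1.1923] handz 0.37934554227042466
125 [0.5787 0.0831 0.2383] [-0.3503  0.823   1.19    0.847   2.2281  1.524 ] handz 0.21228507837327734
```

View pics/scene_2.png

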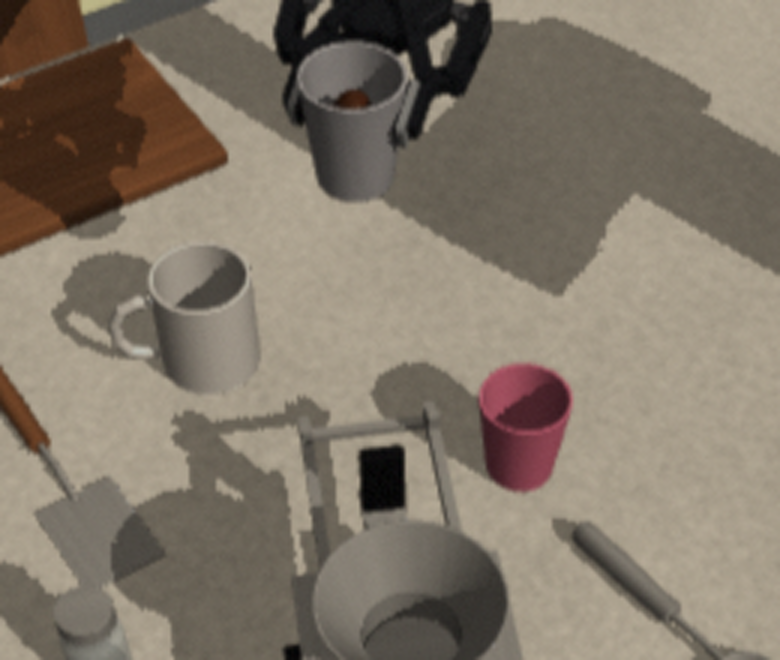

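The cup is held upright with the nuts inside at (355,100), and the pour poses join up smoothly. I'll pour now.

Run:
```python
from h import *
b=0;d=r(60)
P,R=pour(lip(.28,b),b,d,0,AL,-1); move_l(P,feed=.15,rotation=rpy(R)); st()
ths=[0,15,30,45,60,70,80,90,100,110,120,128]
zs=np.interp(ths,[p[0] for p in PH],[p[1] for p in PH])
last=P
for th,z in zip(ths[1:],zs[1:]):
    P,R=pour(lip(z,b),b,d,r(th),AL,-1); L=np.linalg.norm(P-last); last=P
    move_l(P,feed=max(L/.5,.003),rotation=rpy(R))
    if th in(90,): snap("scene_3",(180,80,440,300),3)
hold(.6); st(); snap("scene_4",(180,80,440,300),3)
```

```text
t11.06 [0.5662 0.0826 0.2483] [-0.6166  0.0873  2.1248  1.264   1.4557 -0.6383] [ 0.2047 -0.1618 -2.2154] op 0.0640 gf 49.1
t18.86 [0.5807 0.0831 0.2389] [-0.3479  0.846   1.1706  0.8642  2.2506  1.5762] [-0.4885  0.2372 -0.6122] op 0.0640 gf 49.7
```

View pics/scene_4.png

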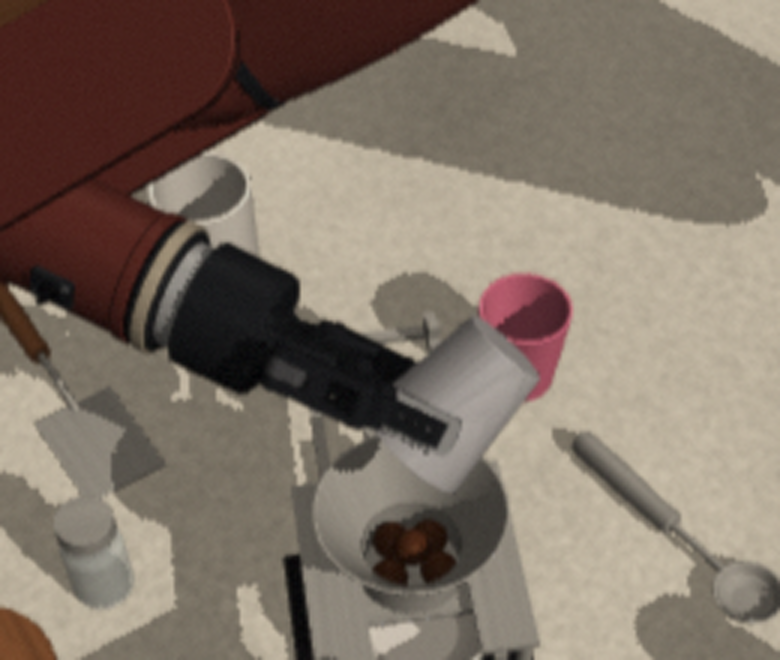

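All five nuts lie in the funnel neck around (410,545) and the cup is empty. I'll put the cup back upright on its old spot.

Run:
```python
from h import *
b=0;d=r(60)
last=observe()["eef_pos"]
for th,z in((100,.21),(70,.235),(40,.262),(0,.28)):
    P,R=pour(lip(z,b),b,d,r(th),AL,-1); L=np.linalg.norm(P-last); last=P
    move_l(P,feed=max(L/.6,.01),rotation=rpy(R))
P,R=grasp(CUP+[0,0,.24],AZ,AL,-1); move_l(P,feed=.2,rotation=rpy(R))
P,R=grasp(CUP+[0,0,.02],AZ,AL,-1); move_l(P,feed=.15); hold(.2); st()
P,R=grasp(CUP+[0,0,-.003],AZ,AL,-1); print(move_l(P,feed=.02,max_force=4)); st()
gripper_to(.085); hold(.2); st()
P,R=grasp(CUP,AZ,AL,-1,.13); move_l(P,feed=.1)
P,R=grasp(CUP+[0,0,.25],AZ,AL,-1,.13); move_l(P,feed=.25); st()
for n in("scene","top"):
    p,dd=get_image(n); np.savez(n+"1.npz",p=p,d=dd)
    if n=="scene": cv2.imwrite("pics/scene_5.png",cv2.resize(p[80:300,180:440],None,fx=3,fy=3,interpolation=cv2.INTER_CUBIC)[:,:,::-1])
    else: cv2.imwrite("pics/top_5.png",cv2.resize(p[190:300,270:430],None,fx=5,fy=5,interpolation=cv2.INTER_CUBIC)[:,:,::-1])
```

```text
t25.40 [ 0.5004 -0.1879  0.0687] [-1.1587  0.5457  2.0321  1.1652  1.4523 -1.0295] [-0.2078  0.1174 -1.2893] op 0.0643 gf 49.8
True
t26.32 [ 0.5003 -0.1875  0.0485] [-1.159   0.5987  2.0167  1.1701  1.4394 -1.0624] [-0.0249 -0.9682  4.1841] op 0.0642 gf 49.6
t26.87 [ 0.4999 -0.187   0.0478] [-1.1588  0.5987  2.0175  1.1692  1.438  -1.0622] [-0.3365 -0.0078  0.7018] op 0.0850 gf 0.0
t29.47 [ 0.4054 -0.2664  0.3371] [-1.3973  0.0476  1.9664  1.0397  1.8746 -0.6074] [ 1.3398  1.1116 -0.1041] op 0.0851 gf 0.0
```

View pics/scene_5.png

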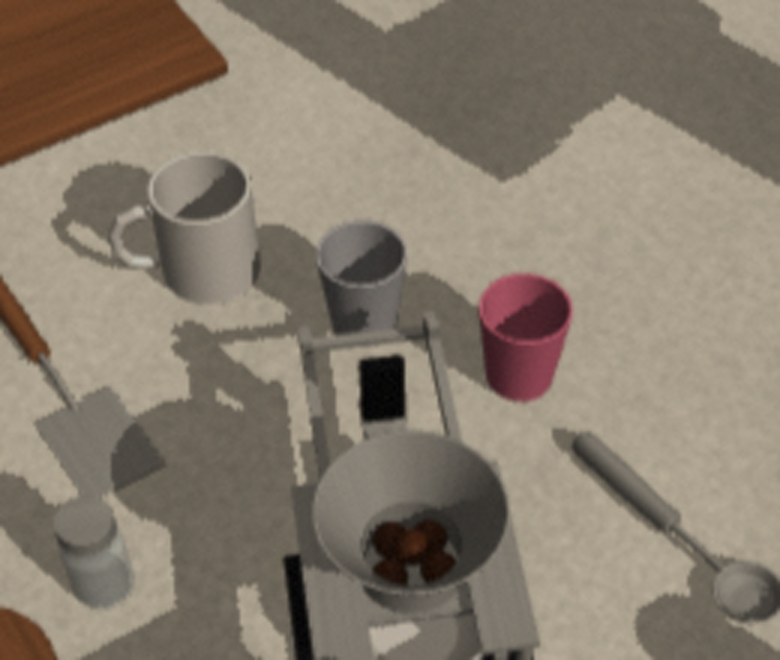

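View pics/top_5.png

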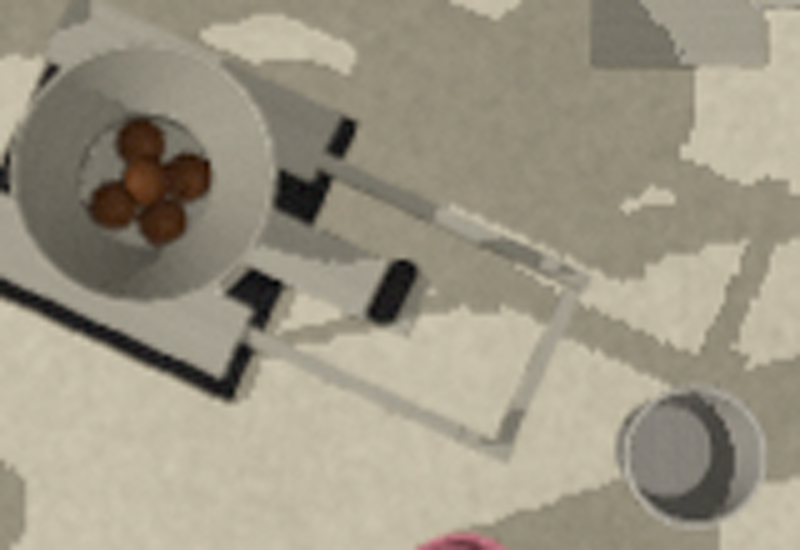

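The cup stands upright and empty at (695,455) in the top crop. The gate is shut with five nuts at (150,180), and the tab is at (392,290). The pins show as small bumps near the rail ends, so I'll fit the rails and pins from depth before pulling.

Run:
```python
from h import *
F={"top":np.array([.6103,.0641]),"scene":np.array([.611,.0662])}
for n in F:
    z=np.load(n+"1.npz");W=cloud(n,z["p"],z["d"]).reshape(-1,3);W=W[np.isfinite(W).all(1)]
    for yaw in (65.5,):
        c,s=np.cos(r(yaw)),np.sin(r(yaw)); D=(W[:,:2]-F[n])@np.array([[c,-s],[s,c]])
        D=np.c_[D,W[:,2]]
        for sg in(1,-1):
            m=(D[:,0]<-.09)&(D[:,0]>-.18)&(abs(D[:,1]-sg*.045)<.012)&(abs(D[:,2]-.1)<.006)
            k=np.polyfit(D[m,0],D[m,1],1); print(n,"rail",sg,m.sum(),"dyaw",np.degrees(np.arctan(k[0])),"y at -150",np.polyval(k,-.15), "xmin",D[(abs(D[:,1]-sg*.045)<.012)&(abs(D[:,2]-.1)<.008),0].min())
            m=(D[:,0]<-.14)&(D[:,0]>-.23)&(abs(D[:,1]-sg*.045)<.014)&(D[:,2]>.1065)&(D[:,2]<.12)
            print("  pin",m.sum(),D[m].mean(0) if m.any() else "",D[m].min(0) if m.any() else "",D[m].max(0) if m.any() else "")
        m=(abs(D[:,0]+.125)<.03)&(abs(D[:,1])<.03)&(D[:,2]>.149)&(D[:,2]<.162); q=D[m]; print("  tab",(q.min(0)+q.max(0))/2,q.mean(0))
```

```text
top rail 1 130 dyaw 0.5190434588937956 y at -150 0.04370399643356883 xmin -0.2107264530633477
  pin 12 [-0.188   0.0435  0.1121] [-0.1921  0.0402  0.1088] [-0.1841  0.0466  0.1156]
top rail -1 136 dyaw 0.563308767000719 y at -150 -0.045927552465393234 xmin -0.20950917153552284
  pin 14 [-0.1872 -0.0463  0.1112] [-0.1914 -0.0502  0.1068] [-0.1835 -0.0431  0.1152]
  tab [-0.1247 -0.0013  0.1537] [-0.1246 -0.0007  0.1542]
scene rail 1 135 dyaw 0.7620540746843816 y at -150 0.04333797407782545 xmin -0.21377004467180516
  pin 19 [-0.1876  0.0428  0.1111] [-0.1928  0.0392  0.1066] [-0.1823  0.0473  0.1156]
scene rail -1 138 dyaw 0.6892856229330903 y at -150 -0.04649111027435478 xmin -0.21197451371158968
  pin 18 [-0.1871 -0.0469  0.1108] [-0.1916 -0.0504  0.1067] [-0.1833 -0.0434  0.1142]
  tab [-0.1249 -0.0009  0.153 ] [-0.1239 -0.0012  0.1527]
```

```bash
cat >> h.py <<'E'
YAW=r(66.1); F=np.array([.6107,.0652])
def dp(x,z,y=0.): return np.array([F[0]+x*np.cos(YAW)-y*np.sin(YAW),F[1]+x*np.sin(YAW)+y*np.cos(YAW),z])
def indisp(p): d=np.asarray(p)[:2]-F; return np.array([d@[np.cos(YAW),np.sin(YAW)],d@[-np.sin(YAW),np.cos(YAW)]])
E
python3 - <<'E'
from h import *
gripper_to(.05,f_grip=60)
best=None
for a in(156.1,-23.9):
    o=[np.pi,0,r(a)]; qs=[inverse_kinematics(dp(x,z),o) for x,z in((-.125,.3),(-.125,.115),(-.188,.115))]; print(a,qs)
    if all(q is not None for q in qs) and (best is None or abs(qs[0][5])<best[0]): best=(abs(qs[0][5]),o)
o=best[1]; print(o)
movep(dp(-.125,.3),o); st()
move_l(dp(-.125,.17),feed=.15)
print(move_l(dp(-.125,.115),feed=.06,max_force=8)); st()
snap("scene_6",(240,140,400,260),5)
E
```

```text
156.1 [array([-0.2277,  0.0332,  1.6039,  0.    ,  1.5045, -1.3813]), array([-0.2277,  0.1845,  1.7972,  0.    ,  1.1599, -1.3813]), array([-0.3417,  0.1455,  1.8417,  0.    ,  1.1544, -1.4954])]
-23.9 [array([-0.2277,  0.0332,  1.6039, -0.    ,  1.5045,  1.7602]), array([-0.2277,  0.1845,  1.7972, -0.    ,  1.1599,  1.7602]), array([-0.3417,  0.1455,  1.8417, -0.    ,  1.1544,  1.6462])]
[3.141592653589793, 0, np.float64(2.724458962363148)]
t31.30 [ 0.5593 -0.0497  0.2991] [-0.2293  0.0336  1.6052  0.0003  1.505  -1.3808] [-0.126  -0.006   0.5251] op 0.0504 gf 0.0
False
t33.38 [ 0.5604 -0.0492  0.1155] [-0.2277  0.1841  1.7966  0.      1.16   -1.3813] [1.0275 0.2291 0.6132] op 0.0500 gf 0.0
```

View pics/scene_6.png

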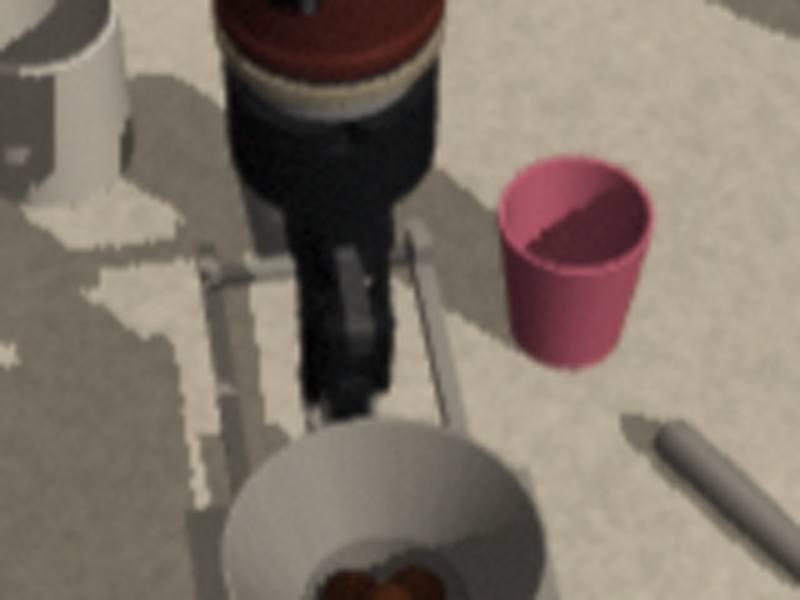

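The gripper stands over the tab at about (345,370), with the near finger in the gap in front of the funnel rim. I'll close and pull.

Run:
```python
from h import *
gripper_to(.0,f_grip=60); st(); f0=observe()["ft_force"]
u=np.array([np.cos(YAW),np.sin(YAW)])
move_l(dp(-.15,.115),feed=.06); print("pull N",(observe()["ft_force"])[:2]@u)
move_l(dp(-.188,.115),feed=.06); hold(.5); st(); o=observe(); print(indisp(o["eef_pos"]),"pull N",o["ft_force"][:2]@u)
for n,Fc in(("top",[.6103,.0641]),("scene",[.611,.0662])):
    p,d=get_image(n); np.savez(n+"2.npz",p=p,d=d); W=cloud(n,p,d).reshape(-1,3)
    e=W[:,:2]-Fc; D=np.c_[e@u,e@[-u[1],u[0]],W[:,2]]
    brown=(p.reshape(-1,3)[:,0].astype(int)-p.reshape(-1,3)[:,2]>35)&(np.hypot(*D[:,:2].T)<.06); print(n,"brown px in funnel",brown.sum(),"median z",np.median(W[brown,2]) if brown.any() else "")
    m=(abs(D[:,0]+.188)<.02)&(abs(D[:,1])<.0165)&(D[:,2]>.12)&(D[:,2]<.16); q=D[m]
    if m.any(): print("tab?",m.sum(),q.min(0),q.max(0))
    for sg in(1,-1):
        m=(D[:,0]<-.16)&(D[:,0]>-.21)&(abs(D[:,1]-sg*.045)<.012)&(D[:,2]>.1065)&(D[:,2]<.12)
        if m.any(): print(" pin",sg,D[m].mean(0))
    if n=="scene": cv2.imwrite("pics/scene_7.png",cv2.resize(p[140:320,220:440],None,fx=3.3,fy=3.3,interpolation=cv2.INTER_CUBIC)[:,:,::-1])
```

```text
t33.86 [ 0.5598 -0.0501  0.1154] [-0.2285  0.1839  1.797  -0.0018  1.1608 -1.3813] [-3.7148 -4.3326  2.7456] op 0.0114 gf 58.9
pull N 4.209002232515144
t35.71 [ 0.5352 -0.1055  0.1154] [-0.3402  0.1453  1.841   0.0018  1.1546 -1.4951] [1.9933 7.439  4.122 ] op 0.0116 gf 59.4
[-0.1866 -0.0002] pull N 7.608679369273699
top brown px in funnel 246 median z 0.036088713204532
scene brown px in funnel 113 median z 0.036120984425857094
tab? 78 [-0.1908 -0.0147  0.1203] [-0.168   0.0147  0.1573]
 pin 1 [-0.1876  0.0446  0.1108]
 pin -1 [-0.1869 -0.0452  0.1112]
```

View pics/scene_7.png

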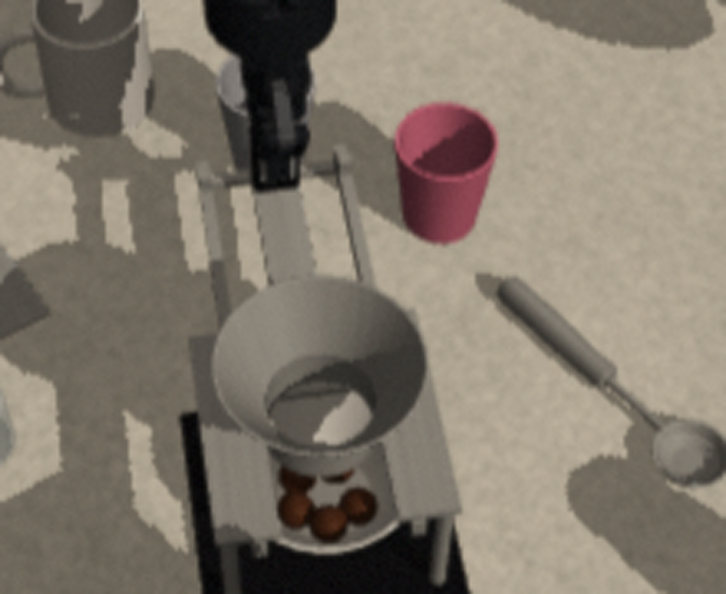

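The scene view shows the nuts in the bowl (brown at (295,475), (340,470), (295,508), (328,522), (358,505)), an empty funnel, and the tab gripped near the pins at (275,180). The arm sags about 1.4 mm short under the spring, so I'll take that out and hand in.

Run:
```python
from h import *
c=-.188
for i in range(3):
    e=np.mean([indisp((hold(.05),observe()["eef_pos"])[1])[0] for _ in range(4)]); print(e)
    if abs(e+.1885)<.0004: break
    c+=(-.1885-e); move_l(dp(c,.115),feed=.02); hold(.3)
st(); job_done()
```

```text
-0.1866304249478823
-0.18846591598000778
t36.76 [ 0.5345 -0.1072  0.1155] [-0.3437  0.1443  1.8421  0.002   1.1545 -1.4986] [1.1818 8.0193 5.0421] op 0.0116 gf 59.4
the job is handed in; nothing more can be done
```

I poured all five nuts through the funnel into the bowl, stood the empty cup upright back on its old spot, and handed the job in at 36.8 s with the tab held within about 1 mm of the mark pins.

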